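# Re-arm the glass grinder

## Robot

A 6-joint arm with a two-finger parallel gripper is mounted at the origin on the work surface. World frame = base frame: x ahead of the robot, y to its left, z up, the work surface at z = 0. Lengths are in m, angles in degrees, forces in N, time in s.
With the tool pointing down it reaches from about 0.35 to 0.875 m from the base axis. Payload 4.2 kg.
Tool frame: the origin (TCP) lies at the very end of the fingers, on their centre line; the grasp point (between the pads) lies 19 mm behind it; z points along the fingers, y is the line along which they close (so a half turn about z gives the same grasp; the last joint's range is limited). The gripper opens to 87 mm and grips with 3 to 60 N. Pads are 19 mm wide; open, the fingers measure 117 mm over their backs; the gripper's body (75 mm by 190 mm) begins 51 mm behind the grasp point.
Start: joints at [-60.355, 22.042, 0.453, 0, -68.411, -14.817], TCP at [0.16, -0.604, 0.223] pointing down, gripper open.
Joint ranges: [-179.83, 179.83], [-69.29, 118.12], [-61.27, 80.66], [-181.25, 117.63], [-171.15, -9.14], [-177.46, 177.46]. Speed limits (degrees/s): [159.86, 159.86, 180, 180, 180, 180].

## Interface

Orientations are given as a 3x3 rotation matrix whose columns are the frame's x, y, z axes.
In Python, from station import * gives the robot as it stands.
- The arm moves only by the shell command python3 -m pendant 'ROWS'. ROWS is JSON, a list of rows, each an object of numbers: "x", "y", "z": the shift along the world's x, y, z normalised to -1 to 1, where 1 is 250 mm; "rx", "ry", "rz": the turn, a rotation vector about the world's x, y, z normalised to -1 to 1, where 1 is 180 degrees; "claw": the opening, from 0 (shut) to 1 (fully open). A call has exactly 8 rows; each row is the pose to reach, as a shift and turn from the pose commanded when the call began, turning the shorter way round; what a row does not reach only later rows make up. A row lasts 1/8 s, in which the tool goes at most 62.5 mm and 10.7 degrees, less where a joint would pass 70% of its speed; a pose out of reach is approached as far as the arm can. A call with a number of a shift or a turn outside -1 to 1 is refused whole. A call with a gripper value outside its range is refused whole. The fingers move at their own pace and stop on an object; the grip force is fixed at half the most. Time passes only in rows, so rows that repeat a pose let the fingers close, or fill a call up. It gives the time, the measured TCP pose, the force, the opening and the grip force at its end, in the units of the state.
- sense(): the state, without advancing time (a new reading comes with each control period).
- capture(name): name is "scene" or "top" or "wrist"; returns a dict with "color" (420x560x3 uint8, red, green, blue), "mtx" (3x3 intrinsics, pixels), "world_to_cam" (4x4, takes a point from world to camera coordinates). Camera axes: x right, y up, looking along -z (the intrinsics and any distortion apply to the point x, -y, -z); pixel columns grow to the right and rows downward; lengths in m; the calibration is good to about 2 mm. A picture is of the moment at which its call begins. There is no depth.
- finish_job(): hands the job in; it is judged then, once.
Trained networks look in a picture, given as the dict that the camera call returned (one of the last four; its "shot" number tells which), for a name from the list of things; names that differ only in an ending like _2 or _b are one class to them, and where a whole thing is asked for, a point or a joint stands for the part that bears it (a point fixed in the world has none). Each returns a list of dicts, best first, with "conf" (0 to 1); they miss things now and then, are a little off and sometimes report something else, mostly with a low value. They report only what shows in the picture. A call takes as long as a camera call. They do not tell look-alikes from the thing itself.
- search_frame(picture, label): "centre" ([column, row] in pixels, amid what is visible of it).
- regions_of(picture, label): "region" (420x560 bool, what is visible of it) and "centre" ([column, row] in pixels, amid what is visible of it).
The state is a dict: "time_s": time; "joints": joint angles; "joint_velocities": joint speeds; "effort": joint torques, N m; "tcp_pos": TCP position; "ee_rot": TCP orientation; "wrist_force": force on the tool from outside, world axes, zero at the start; "moment": the same for the moment, N m; "gripper_width": opening from 0.0 (shut) to 1.0 (fully open); "gripper_force": force on a finger pad.
Only numpy, scipy, OpenCV 4.12 (cv2) and the standard library are available. Lean on these libraries where they do the work, as an engineer would, in place of code of your own. Each camera call takes 0.05 s, during which the arm holds its last target. There are 200 camera calls.

## Task

Re-arm the bench glass grinder: push its splash guard fully shut over the grinding bit, then press the two yellow reset buttons on the grey box together with the two fingertips, hold both fully down for at least two seconds, and let go. Nothing is to be picked up: leave the red stop button unpressed and the other things on the bench where they stand, and do not press the reset buttons before the guard is shut.

Things in the scene. Friction and masses are not known exactly. Their poses are not given: they have to be found in the camera images.
- grinder: blue bench glass grinder, fixed to the bench, 180 (its x) x 220 (its y) x 95 mm tall, with a flat grey deck on top 95 mm above the bench. Origin: centre of its underside, on the bench; its x points away from the robot at yaw 0, y to the left, z up. Its 19 mm brass grinding bit stands on the deck at its y = +50 mm. The grinder may stand left or right of the reset box, turned up to 0.4 rad
- guard (a joint): the splash guard, a clear plastic hood 116 (grinder x) x 90 (grinder y) x 50 mm tall with an opaque orange end wall at its -y end; it slides on the deck along the grinder's +y towards the bit. Value in m: 0 fully open, 0.08 fully shut at its stop, over the bit. Slides against about 2 N of friction and stays where it is left; starts anywhere from 0 to 0.045
- guard_push (a point): centre of the outer face of the orange end wall (116 mm wide, 50 mm tall, upright, facing the grinder's -y), 25 mm above the deck (121 mm above the bench); moves with the guard; axes parallel to the grinder's. Pushing here along the grinder's +y shuts the guard
- reset_box: grey reset box, fixed to the bench, 130 (its x) x 150 (its y) x 60 mm tall with an aluminium face on top, turned up to 0.5 rad. Origin: centre of its underside; x points away from the robot at yaw 0, y to the left, z up. The yellow pair lies at its x = -22 mm, y = +30 and -30 mm; the red stop button at x = +35 mm, y = 0
- reset_l (a joint): yellow push button, the +y one of the pair: 28 mm across, value in m: 0 up, 0.008 fully down; spring-returned, fully down takes about 5 N. The two stand 60 mm apart, centre to centre
- reset_r (a joint): yellow push button, the -y one of the pair, the same as the other
- reset_l_top (a point): centre of the top of the +y yellow button, 84 mm above the bench when up (76 when fully down), standing out of a fixed black collar 44 mm across whose rim is 72 mm above the bench; moves down with it; axes parallel to the box's
- reset_r_top (a point): centre of the top of the -y yellow button, likewise
- stop (a joint): red stop button on the reset box, 26 mm across, behind the yellow pair; value in m: 0 up, 0.006 fully down, spring-returned. Not to be pressed
- stop_top (a point): centre of the top of the red stop button, 82 mm above the bench
- flux_bottle: loose white flux bottle with red cap, 40 mm across, 85 mm tall, on the bench on the robot's side of the reset box; origin at the centre of its underside. Leave alone
- solder_spool: loose grey solder spool, 56 mm across, 40 mm tall, on the bench beyond the reset box; origin at the centre of its underside. Leave alone
- putty_pot: loose open white pot, 72 mm across, 60 mm tall, on the bench beyond the grinder; origin at the centre of its underside. Leave alone
- wood_fid: loose wooden fid (flat smoothing stick) 26 x 130 x 16 mm, lying along its y on the bench on the robot's side of the grinder; origin at the centre of its underside. Leave alone
There are look-alikes about, which are no part of the job. Several things have the shape of the reset_box; the one meant has the colours described above.

How it is judged (in metres and radians):
On the way, in this order (a step that is already met when the one before it is completed fails the run):
1. the guard is pushed fully shut (within 5 mm of its stop) (value of joint guard above 0.075 m), for 0.2 s.
2. both yellow buttons are held down together (more than 5 of 8 mm) by the fingers for 1.8 s, the guard being shut (value of joint each of reset_l, reset_r above 0.005 m and value of joint guard above 0.075 m and contact force between the fingers and reset_box above 3 N), for 1.8 s.
At the end, for the whole second after the job is handed in: The guard is within 5 mm of its shut stop, both yellow buttons have come back up (less than 2 mm down), the red one is up, and the flux bottle, spool, pot and wooden fid stand within 20 mm of where they began, upright (value of joint guard above 0.075 m and value of joint each of reset_l, reset_r, stop below 0.002 m and distance of each of flux_bottle, solder_spool, putty_pot, wood_fid from where it was at the start of the episode below 0.02 m and angle between each of flux_bottle, putty_pot's own z axis and vertical below 0.2 rad); the robot touches nothing.
It fails at once if the red stop button is pressed (more than 3 mm) (value of joint stop above 0.003 m).
It fails at once if a reset button is pressed (more than 4 mm) while the guard is still open (value of joint guard below 0.07 m and value of joint any of reset_l, reset_r above 0.004 m).
It fails at once if one reset button is pressed down (more than 6 mm) while the other is still up (less than 1 mm) ((value of joint reset_l above 0.006 m and value of joint reset_r below 0.001 m) or (value of joint reset_r above 0.006 m and value of joint reset_l below 0.001 m)).
It fails at once if a bystander is lifted, shifted more than 30 mm or knocked over (distance of any of flux_bottle, solder_spool, putty_pot, wood_fid from where it was at the start of the episode above 0.03 m or angle between any of flux_bottle, putty_pot's own z axis and vertical above 0.5 rad).
It also fails if it takes over 53 s, if anything falls off the work surface, if the arm or the gripper's body presses on something with over 40 N, if the wrist force passes 120 N, or if a joint passes its speed limit or range.

## Working session

There is one attempt and no reset: what is moved stays moved. The work goes in short steps, Python scripts to look and compute and a shell command to move; the robot and the scene stay as the last step left them, time stands still between calls to the robot, and variables do not carry over. Pictures are saved under pics/ and viewed, at most 10 in all, crops included, and the job is handed in when it is done.

```bash
mkdir -p pics
python3 - <<'E'
from station import *
import cv2,numpy as np
s=sense();print(s['time_s'],s['tcp_pos'],s['ee_rot'],s['wrist_force'],s['gripper_width'])
for n in ['scene','top']:
    p=capture(n);cv2.imwrite(f'pics/{n}0.png',p['color'][:,:,::-1])
    print(n,p['mtx'],p['world_to_cam'])
    for l in ['grinder','guard_push','reset_box','reset_l','stop','flux_bottle','solder_spool','putty_pot','wood_fid','reset_l_top','reset_r_top']:
        print(l,[(np.round(d['centre']).tolist(),round(d['conf'],2)) for d in search_frame(p,l)])
E
```

```text
0.0 [ 0.15982211 -0.60361409  0.22149799] [[-9.66752280e-01 -2.55714098e-01 -5.74135400e-04]
 [-2.55714739e-01  9.66750195e-01  2.00828705e-03]
 [ 4.14981972e-05  2.08833097e-03 -9.99997819e-01]] [-0.47517081  0.52243915  0.46559851] 0.9986417849899107
scene [[379.16813838   0.         280.05852192]
 [  0.         379.16813838 203.63538063]
 [  0.           0.           1.        ]] [[ 0.65256981  0.75759797  0.01406998 -0.33486883]
 [-0.44484607  0.3680117   0.81650436  0.09649297]
 [ 0.61340412 -0.53908507  0.5771678  -1.31171234]
 [ 0.          0.          0.          1.        ]]
grinder [([213.0, 270.0], 0.59)]
guard_push [([208.0, 250.0], 0.61)]
reset_box [([443.0, 218.0], 0.96), ([284.0, 156.0], 0.95), ([125.0, 232.0], 0.88), ([322.0, 213.0], 0.62), ([349.0, 173.0], 0.58), ([206.0, 250.0], 0.51), ([299.0, 195.0], 0.29)]
reset_l [([349.0, 158.0], 0.59), ([123.0, 208.0], 0.58), ([435.0, 210.0], 0.57), ([317.0, 206.0], 0.55), ([281.0, 142.0], 0.45), ([320.0, 193.0], 0.38)]
stop [([335.0, 205.0], 0.63), ([458.0, 211.0], 0.53), ([364.0, 163.0], 0.5)]
flux_bottle []
solder_spool [([
[... 640 characters left out ...]
   ]]
grinder [([356.0, 205.0], 0.86), ([223.0, 173.0], 0.31)]
guard_push [([366.0, 196.0], 0.83)]
reset_box [([386.0, 286.0], 0.88), ([240.0, 206.0], 0.77), ([196.0, 304.0], 0.75), ([166.0, 236.0], 0.6), ([172.0, 137.0], 0.58)]
reset_l [([208.0, 306.0], 0.54), ([190.0, 315.0], 0.49), ([180.0, 136.0], 0.45), ([177.0, 238.0], 0.44), ([356.0, 205.0], 0.41), ([252.0, 209.0], 0.39)]
stop [([382.0, 284.0], 0.45), ([356.0, 204.0], 0.2)]
flux_bottle [([239.0, 241.0], 0.5)]
solder_spool [([225.0, 174.0], 0.49)]
putty_pot []
wood_fid [([373.0, 239.0], 0.53)]
reset_l_top [([238.0, 214.0], 0.49), ([164.0, 246.0], 0.47)]
reset_r_top [([178.0, 237.0], 0.48), ([253.0, 207.0], 0.43), ([207.0, 306.0], 0.4)]
```

View pics/scene0.png

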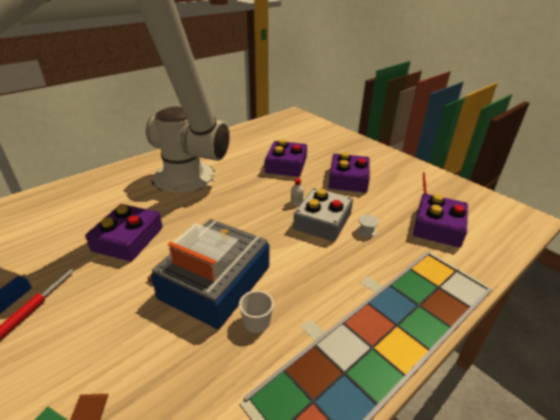

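View pics/top0.png

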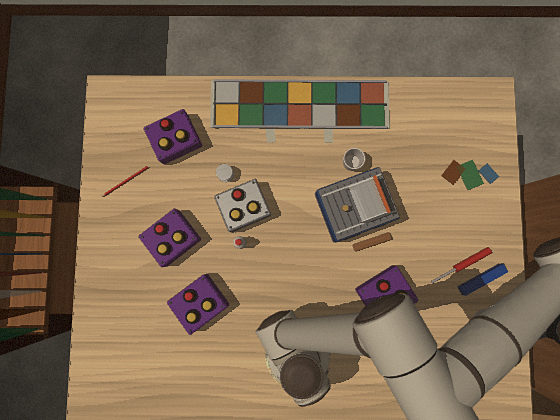

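The grey box with yellow buttons is at top (241,206) and scene (323,213). Look-alikes are the purple boxes at top (172,137), (168,237), (198,304) and (386,290). The grinder is at top (357,205), with its orange wall on the right at (382,193), so the push goes to the left (+y). The grey box is the only one matching the description, and I'll check it in a crop while measuring.

```bash
cat > h.py <<'E'
from station import *
import cv2,numpy as np
def ray(p,uv,z):
    K=p['mtx'];W=p['world_to_cam'];R=W[:3,:3];t=W[:3,3]
    d=np.array([(uv[0]-K[0,2])/K[0,0],-(uv[1]-K[1,2])/K[1,1],-1.])
    c=-R.T@t;D=R.T@d
    return c+D*(z-c[2])/D[2]
def proj(p,X):
    c=p['world_to_cam'][:3,:3]@np.asarray(X)+p['world_to_cam'][:3,3]
    return p['mtx'][:2,:2].diagonal()*[c[0],-c[1]]/-c[2]+p['mtx'][:2,2]
E
python3 - <<'E'
from h import *
def blobs(m,amin):
    n,l,st,c=cv2.connectedComponentsWithStats(m.astype(np.uint8))
    return [(c[i],st[i,4],l==i) for i in range(1,n) if st[i,4]>=amin]
ims=[]
for n,(x0,y0,x1,y1) in dict(top=(205,140,415,275),scene=(140,160,400,330)).items():
    p=capture(n);c=p['color'];hsv=cv2.cvtColor(c,cv2.COLOR_RGB2HSV)
    H,S,V=[hsv[...,i].astype(int) for i in range(3)]
    roi=np.zeros(H.shape,bool);roi[y0:y1,x0:x1]=1
    for nm,m,z,am in [('yellow',(H>18)&(H<35)&(S>170)&(V>100),.084,15),('red',((H<6)|(H>174))&(S>170)&(V>80),.082,10),('orange',(H>5)&(H<14)&(S>190)&(V>120),.13,30)]:
        for q in blobs(m&roi,am):
            print(n,nm,q[0].round(1),q[1],ray(p,q[0],z).round(4))
            if nm=='orange':
                b=cv2.boxPoints(cv2.minAreaRect(np.argwhere(q[2])[:,::-1].astype(np.float32)))
                print('  box',b.round(1).tolist())
    for l in ['grinder','reset_box']:
        for r in regions_of(p,l):
            u,v=r['centre']
            if r['conf']>.4 and x0<u<x1 and y0<v<y1:
                R=cv2.minAreaRect(np.argwhere(r['region'])[:,::-1].astype(np.float32)); print(n,l,r['conf'],R)
    ims.append(cv2.resize(c[y0:y1,x0:x1],(800,int(800*(y1-y0)/(x1-x0))),interpolation=cv2.INTER_CUBIC)[:,:,::-1])
cv2.imwrite('pics/ct.png',ims[0]);cv2.imwrite('pics/cs.png',ims[1])
E
```

```text
top red [236.8 193.9] 46 [0.5146 0.2002 0.082 ]
top red [238.  241.6] 25 [0.3629 0.1934 0.082 ]
top grinder 0.97 ((356.23968505859375, 204.47259521484375), (57.23311996459961, 71.74622344970703), 69.44395446777344)
top reset_box 0.87 ((242.25865173339844, 205.89654541015625), (42.33854293823242, 47.35231018066406), 68.19859313964844)
scene yellow [343.7 162.3] 35 [0.385  0.3822 0.084 ]
scene yellow [321.5 191.3] 48 [0.459  0.2026 0.084 ]
scene yellow [313.7 202. ] 53 [0.4827 0.1473 0.084 ]
scene red [361.6 161.3] 23 [0.4155 0.4356 0.082 ]
scene red [297.1 180.5] 28 [0.3685 0.1908 0.082 ]
scene red [336.3 203.1] 39 [0.5246 0.1938 0.082 ]
scene orange [191.7 253. ] 185 [ 0.4963 -0.2356  0.13  ]
  box [[168.1999969482422, 244.89999389648438], [169.6999969482422, 241.39999389648438], [214.60000610351562, 260.70001220703125], [213.10000610351562, 264.20001220703125]]
scene grinder 0.98 ((210.49996948242188, 268.0), (95.68578338623047, 109.83064270019531), 33.690067291259766)
scene reset_box 0.94 ((322.0055847167969, 212.98077392578125), (54.31999969482422, 46.59999465942383), 16.26020622253418)
scene reset_box 0.86 ((349.825927734375, 171.47952270507812), (40.31023025512695, 38.03182601928711), 6.709836483001709)
```

View pics/ct.png

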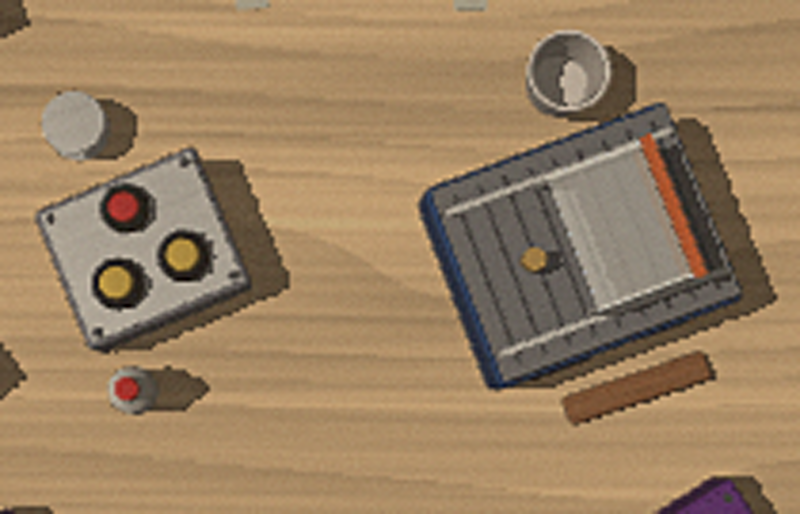

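The crop confirms it: grey box, two yellow buttons at top (236.0,214.5) and (253.0,207.5), red behind at (237.2,194.1). The grinder's orange wall outer edge runs (377.7,176.0)–(390.8,211.4).

Run:
```python
from h import *
p=capture('top');q=capture('scene');f=lambda u,v:(205+u/3.81,140+v/3.81)
c=p['color'];hsv=cv2.cvtColor(c,cv2.COLOR_RGB2HSV).astype(int)
def cen(u,v,lo,hi,smin,r=7):
    U,V=map(int,f(u,v));w=hsv[V-r:V+r+1,U-r:U+r+1];m=((w[...,0]>=lo)&(w[...,0]<=hi)&(w[...,1]>smin)&(w[...,2]>90))
    yy,xx=np.nonzero(m);return (U-r+xx.mean(),V-r+yy.mean()),m.sum()
P=[]
for nm,u,v in [('yl',118,284),('yr',183,257)]:
    a,n=cen(u,v,18,35,110);X=ray(p,a,.084);P.append(X);print(nm,np.round(a,1),n,X.round(4),proj(q,X).round(1))
d=P[0]-P[1];print('sep',np.hypot(*d[:2]),'yaw',np.degrees(np.arctan2(-d[0],d[1])),'mid',(P[0]+P[1])/2)
print('stop',ray(p,f(122.5,206),.082))
C=[ray(p,f(*a),.095) for a in [(430,190),(667,105),(740,297),(495,385)]]
print(np.round(C,4)); print([np.linalg.norm(C[i]-C[i-1]).round(3) for i in range(4)])
e=C[1]-C[2];print('yawg',np.degrees(np.arctan2(-e[1]*-1,e[0])),'centre',np.mean(C,0))
a,b=ray(p,f(656,137),.146),ray(p,f(706,274),.146);e=a-b
print('wall',a,b,np.linalg.norm(e),np.degrees(np.arctan2(e[1],e[0])),(a+b)/2)
for n,u,v,z in [('pot',568,72,.06),('fid',640,388,.016),('flux',127,388,.085),('purple',(386-205)*3.81,(286-140)*3.81,.06)]: print(n,ray(p,f(u,v),z).round(3))
print(sense()['tcp_pos'])
```

```text
yl [234.9 213.5] 58 [0.4516 0.2047 0.084 ] [320.2 190. ]
yr [252.2 206.4] 57 [0.4746 0.1501 0.084 ] [312.4 200.3]
sep 0.05922373759934831 yaw 22.7906844402631 mid [0.46311204 0.17743174 0.084     ]
stop [0.51422829 0.19891793 0.082     ]
[[ 0.5275 -0.0576  0.095 ]
 [ 0.6005 -0.2551  0.095 ]
 [ 0.4403 -0.3122  0.095 ]
 [ 0.3666 -0.1105  0.095 ]]
[np.float64(0.169), np.float64(0.211), np.float64(0.17), np.float64(0.215)]
yawg 19.617163600187524 centre [ 0.48373334 -0.1838657   0.095     ]
wall [ 0.56344512 -0.23355942  0.146     ] [ 0.45387907 -0.27113789  0.146     ] 0.1158311705324325 18.93071224954637 [ 0.5086621  -0.25234865  0.146     ]
pot [ 0.636 -0.179  0.06 ]
fid [ 0.367 -0.246  0.016]
flux [0.362 0.192 0.085]
purple [ 0.227 -0.276  0.06 ]
[ 0.15995612 -0.60416357  0.22256037]
```

```bash
python3 -m pendant '[{"x":0.08,"y":0.06,"z":0,"rz":0.005,"claw":0},{"x":0.24,"y":0.18,"rz":0.01,"claw":0},{"x":0.42,"y":0.32,"rz":0.02,"claw":0},{"x":0.6,"y":0.46,"rz":0.028,"claw":0},{"x":0.76,"y":0.6,"rz":0.028,"claw":0},{"x":0.88,"y":0.7,"rz":0.028,"claw":0},{"x":0.95,"y":0.77,"rz":0.028,"claw":0},{"x":0.96,"y":0.8,"rz":0.028,"claw":0}]'
```

```text
$[0]: bad value
```

```bash
python3 -m pendant '[{"x":0.08,"y":0.06,"z":0,"rx":0,"ry":0,"rz":0.005,"claw":0},{"x":0.24,"y":0.18,"z":0,"rx":0,"ry":0,"rz":0.01,"claw":0},{"x":0.42,"y":0.32,"z":0,"rx":0,"ry":0,"rz":0.02,"claw":0},{"x":0.6,"y":0.46,"z":0,"rx":0,"ry":0,"rz":0.028,"claw":0},{"x":0.76,"y":0.6,"z":0,"rx":0,"ry":0,"rz":0.028,"claw":0},{"x":0.88,"y":0.7,"z":0,"rx":0,"ry":0,"rz":0.028,"claw":0},{"x":0.95,"y":0.77,"z":0,"rx":0,"ry":0,"rz":0.028,"claw":0},{"x":0.96,"y":0.8,"z":0,"rx":0,"ry":0,"rz":0.028,"claw":0}]'
```

```text
time_s: 2.6
tcp_pos: [0.4009, -0.4032, 0.2225]
ee_rot: [[-0.94, -0.342, 0.0], [-0.342, 0.94, -0.0], [-0.0, -0.0, -1.0]]
wrist_force: [-0.5, -0.6, -0.3]
gripper_width: 0.171
gripper_force: 0.0
```

```bash
python3 -m pendant '[{"x":0.1,"y":0.08,"z":0,"rx":0,"ry":0,"rz":0,"claw":0},{"x":0.28,"y":0.21,"z":0,"rx":0,"ry":0,"rz":0,"claw":0},{"x":0.43,"y":0.33,"z":0,"rx":0,"ry":0,"rz":0,"claw":0},{"x":0.5,"y":0.38,"z":-0.05,"rx":0,"ry":0,"rz":0,"claw":0},{"x":0.5,"y":0.38,"z":-0.17,"rx":0,"ry":0,"rz":0,"claw":0},{"x":0.5,"y":0.38,"z":-0.3,"rx":0,"ry":0,"rz":0,"claw":0},{"x":0.5,"y":0.38,"z":-0.39,"rx":0,"ry":0,"rz":0,"claw":0},{"x":0.5,"y":0.38,"z":-0.41,"rx":0,"ry":0,"rz":0,"claw":0}]'
python3 - <<'E'
from h import *
p=capture('scene');c=p['color'][170:330,120:320];cv2.imwrite('pics/s1.png',cv2.resize(c,(700,560),interpolation=cv2.INTER_CUBIC)[:,:,::-1])
E
```

```text
time_s: 3.6
tcp_pos: [0.5229, -0.3095, 0.1178]
ee_rot: [[-0.941, -0.338, -0.005], [-0.338, 0.941, 0.001], [0.004, 0.003, -1.0]]
wrist_force: [0.5, -0.0, -0.2]
gripper_width: 0.007
gripper_force: 0.0
```

View pics/s1.png

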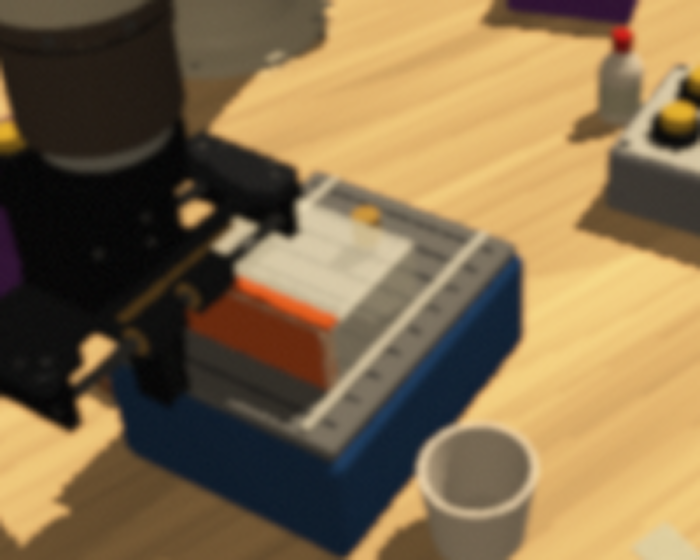

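Fingers (crop 165,380) stand outside the orange wall (260,335), clear of it. Pushing along the grinder's +y.

```bash
python3 -m pendant '[{"x":-0.02,"y":0.056,"z":0,"rx":0,"ry":0,"rz":0,"claw":0},{"x":-0.04,"y":0.113,"z":0,"rx":0,"ry":0,"rz":0,"claw":0},{"x":-0.055,"y":0.155,"z":0,"rx":0,"ry":0,"rz":0,"claw":0},{"x":-0.07,"y":0.198,"z":0,"rx":0,"ry":0,"rz":0,"claw":0},{"x":-0.085,"y":0.24,"z":0,"rx":0,"ry":0,"rz":0,"claw":0},{"x":-0.1,"y":0.282,"z":0,"rx":0,"ry":0,"rz":0,"claw":0},{"x":-0.115,"y":0.325,"z":0,"rx":0,"ry":0,"rz":0,"claw":0},{"x":-0.13,"y":0.367,"z":0,"rx":0,"ry":0,"rz":0,"claw":0}]'
```

```text
time_s: 4.65
tcp_pos: [0.4922, -0.2169, 0.1202]
ee_rot: [[-0.941, -0.34, 0.0], [-0.34, 0.941, -0.0], [0.0, -0.0, -1.0]]
wrist_force: [-0.9, -3.0, 2.0]
gripper_width: 0.006
gripper_force: 1.6
```

```bash
python3 -m pendant '[{"x":-0.008,"y":0.023,"z":0,"rx":0,"ry":0,"rz":0,"claw":0},{"x":-0.013,"y":0.038,"z":0,"rx":0,"ry":0,"rz":0,"claw":0},{"x":-0.018,"y":0.051,"z":0,"rx":0,"ry":0,"rz":0,"claw":0},{"x":-0.022,"y":0.062,"z":0,"rx":0,"ry":0,"rz":0,"claw":0},{"x":-0.025,"y":0.07,"z":0,"rx":0,"ry":0,"rz":0,"claw":0},{"x":-0.026,"y":0.074,"z":0,"rx":0,"ry":0,"rz":0,"claw":0},{"x":-0.027,"y":0.076,"z":0,"rx":0,"ry":0,"rz":0,"claw":0},{"x":-0.027,"y":0.076,"z":0,"rx":0,"ry":0,"rz":0,"claw":0}]'
```

```text
time_s: 5.65
tcp_pos: [0.4857, -0.1983, 0.1199]
ee_rot: [[-0.941, -0.34, -0.0], [-0.34, 0.941, 0.0], [0.0, 0.0, -1.0]]
wrist_force: [-0.6, -1.8, 0.6]
gripper_width: 0.006
gripper_force: 0.9
```

```bash
python3 -m pendant '[{"x":-0.001,"y":0.004,"z":0,"rx":0,"ry":0,"rz":0,"claw":0},{"x":-0.003,"y":0.008,"z":0,"rx":0,"ry":0,"rz":0,"claw":0},{"x":-0.004,"y":0.012,"z":0,"rx":0,"ry":0,"rz":0,"claw":0},{"x":-0.005,"y":0.015,"z":0,"rx":0,"ry":0,"rz":0,"claw":0},{"x":-0.006,"y":0.018,"z":0,"rx":0,"ry":0,"rz":0,"claw":0},{"x":-0.007,"y":0.02,"z":0,"rx":0,"ry":0,"rz":0,"claw":0},{"x":-0.008,"y":0.022,"z":0,"rx":0,"ry":0,"rz":0,"claw":0},{"x":-0.009,"y":0.024,"z":0,"rx":0,"ry":0,"rz":0,"claw":0}]'
```

```text
time_s: 6.65
tcp_pos: [0.4835, -0.1924, 0.12]
ee_rot: [[-0.94, -0.34, 0.0], [-0.34, 0.94, 0.0], [-0.0, 0.0, -1.0]]
wrist_force: [-0.7, -2.9, 0.3]
gripper_width: 0.005
gripper_force: 1.0
```

```bash
python3 -m pendant '[{"x":-0.002,"y":0.006,"z":0,"rx":0,"ry":0,"rz":0,"claw":0},{"x":-0.004,"y":0.012,"z":0,"rx":0,"ry":0,"rz":0,"claw":0},{"x":-0.006,"y":0.018,"z":0,"rx":0,"ry":0,"rz":0,"claw":0},{"x":-0.008,"y":0.024,"z":0,"rx":0,"ry":0,"rz":0,"claw":0},{"x":-0.01,"y":0.028,"z":0,"rx":0,"ry":0,"rz":0,"claw":0},{"x":-0.011,"y":0.032,"z":0,"rx":0,"ry":0,"rz":0,"claw":0},{"x":-0.013,"y":0.036,"z":0,"rx":0,"ry":0,"rz":0,"claw":0},{"x":-0.014,"y":0.04,"z":0,"rx":0,"ry":0,"rz":0,"claw":0}]'
```

```text
time_s: 7.65
tcp_pos: [0.4832, -0.1909, 0.1204]
ee_rot: [[-0.94, -0.342, 0.006], [-0.342, 0.94, -0.013], [-0.001, -0.014, -1.0]]
wrist_force: [8.3, -47.6, -17.6]
gripper_width: 0.005
gripper_force: 20.9
```

At the stop (48 N). Back off, lift, look.

```bash
python3 -m pendant '[{"x":0.02,"y":-0.05,"z":0,"rx":0,"ry":0,"rz":0,"claw":0},{"x":0.04,"y":-0.11,"z":0,"rx":0,"ry":0,"rz":0,"claw":0},{"x":0.053,"y":-0.15,"z":0,"rx":0,"ry":0,"rz":0,"claw":0},{"x":0.053,"y":-0.15,"z":0.08,"rx":0,"ry":0,"rz":0,"claw":0.517},{"x":0.053,"y":-0.15,"z":0.2,"rx":0,"ry":0,"rz":0,"claw":0.517},{"x":0.053,"y":-0.15,"z":0.32,"rx":0,"ry":0,"rz":0,"claw":0.517},{"x":0.053,"y":-0.15,"z":0.39,"rx":0,"ry":0,"rz":0,"claw":0.517},{"x":0.053,"y":-0.15,"z":0.4,"rx":0,"ry":0,"rz":0.018,"claw":0.517}]'
python3 - <<'E'
from h import *
p=capture('scene');c=p['color'][150:350,120:400];cv2.imwrite('pics/s2.png',cv2.resize(c,(784,560),interpolation=cv2.INTER_CUBIC)[:,:,::-1])
t=np.array([.4631,.1774]);print((t-sense()['tcp_pos'][:2])/.25)
E
```

```text
time_s: 8.65
tcp_pos: [0.4943, -0.2196, 0.222]
ee_rot: [[-0.919, -0.395, 0.004], [-0.395, 0.919, -0.0], [-0.004, -0.002, -1.0]]
wrist_force: [-0.2, -0.5, -0.2]
gripper_width: 0.469
gripper_force: 0.0
[-0.1238937   1.58789824]
```

View pics/s2.png

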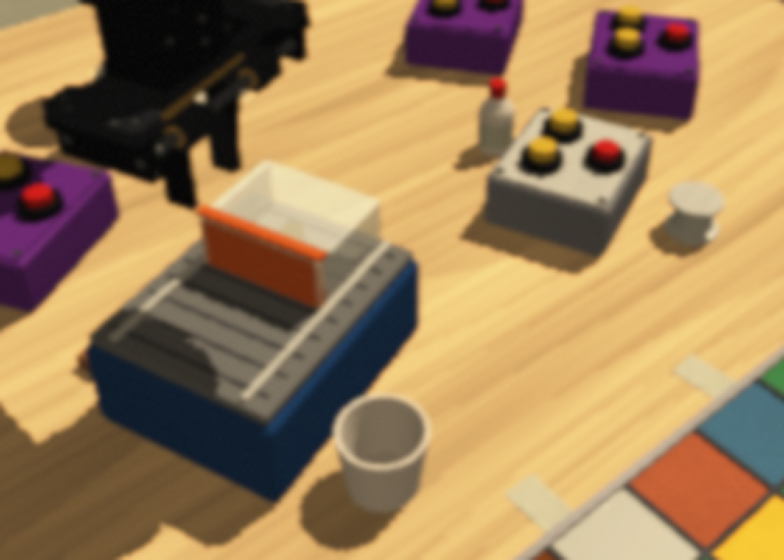

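The guard (crop 290,230) is shut over the bit. Tool yaw is now 23°, matching the box. Moving over the yellow pair.

```bash
python3 -m pendant '[{"x":0,"y":0.08,"z":0,"rx":0,"ry":0,"rz":0,"claw":0.517},{"x":-0.02,"y":0.22,"z":0,"rx":0,"ry":0,"rz":0,"claw":0.517},{"x":-0.03,"y":0.38,"z":0,"rx":0,"ry":0,"rz":0,"claw":0.517},{"x":-0.05,"y":0.54,"z":0,"rx":0,"ry":0,"rz":0,"claw":0.517},{"x":-0.06,"y":0.7,"z":0,"rx":0,"ry":0,"rz":0,"claw":0.517},{"x":-0.08,"y":0.84,"z":0,"rx":0,"ry":0,"rz":0,"claw":0.517},{"x":-0.1,"y":0.95,"z":0,"rx":0,"ry":0,"rz":0,"claw":0.517},{"x":-0.12,"y":1,"z":0,"rx":0,"ry":0,"rz":0,"claw":0.517}]' | head -2; python3 -m pendant '[{"x":0,"y":0.12,"z":0,"rx":0,"ry":0,"rz":0,"claw":0.517},{"x":0,"y":0.28,"z":0,"rx":0,"ry":0,"rz":0,"claw":0.517},{"x":0,"y":0.42,"z":-0.05,"rx":0,"ry":0,"rz":0,"claw":0.517},{"x":0,"y":0.52,"z":-0.12,"rx":0,"ry":0,"rz":0,"claw":0.517},{"x":0,"y":0.57,"z":-0.22,"rx":0,"ry":0,"rz":0,"claw":0.517},{"x":0,"y":0.588,"z":-0.32,"rx":0,"ry":0,"rz":0,"claw":0.517},{"x":0,"y":0.588,"z":-0.38,"rx":0,"ry":0,"rz":0,"claw":0.517},{"x":0,"y":0.588,"z":-0.4,"rx":0,"ry":0,"rz":0,"claw":0.517}]'
python3 - <<'E'
from h import *
a=capture('scene')['color'][150:250,260:400];w=capture('wrist')['color']
a=cv2.resize(a,(420,300),interpolation=cv2.INTER_CUBIC);w=cv2.resize(w,(400,300))
cv2.imwrite('pics/s3.png',np.hstack([a[:,:400],w])[:,:,::-1])
E
```

```text
time_s: 9.7
tcp_pos: [0.4629, 0.0315, 0.22]
time_s: 10.7
tcp_pos: [0.4628, 0.1765, 0.119]
ee_rot: [[-0.92, -0.392, -0.002], [-0.392, 0.92, -0.001], [0.002, -0.001, -1.0]]
wrist_force: [-0.3, 0.0, 0.2]
gripper_width: 0.517
gripper_force: 0.0
```

View pics/s3.png

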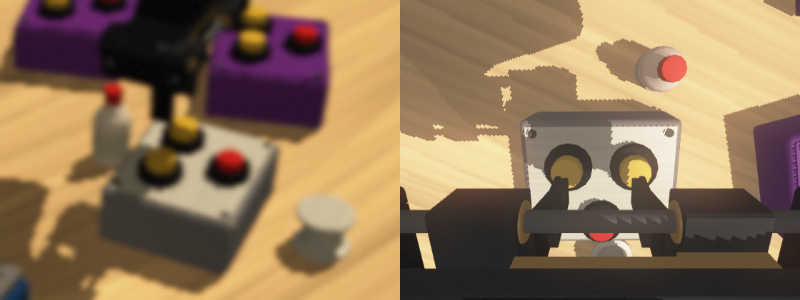

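Fingers hang above the pair, with the yellow buttons at wrist (567,170) and (637,167). Checking the alignment with wrist projections.

Run:
```python
from h import *
w=capture('wrist');q=capture('scene');s=sense();R=s['ee_rot'];t=s['tcp_pos']
c=w['color'].copy()
def dot(X,col):
    u=proj(w,X);print(u.round(1),'scene',proj(q,X).round(1));cv2.drawMarker(c,tuple(int(round(v)) for v in u),col,0,8,1)
for X in [(.4516,.2047,.084),(.4746,.1501,.084)]: dot(X,(0,255,0))
dot((.5157,.1995,.082),(0,255,255))
for y in (.03,-.03): dot(t+R[:,1]*y,(255,0,255))
print(t)
cv2.imwrite('pics/w1.png',cv2.resize(c[140:350,130:410],(800,600),interpolation=cv2.INTER_CUBIC)[:,:,::-1])
```

```text
[331.1 241. ] scene [320.2 190. ]
[234.2 240.7] scene [312.4 200.3]
[282.  319.6] scene [335.4 201. ]
[341.1 268.8] scene [321.3 179.2]
[223.7 268.8] scene [313.3 189.4]
[0.46368079 0.17716878 0.12069014]
```

View pics/w1.png

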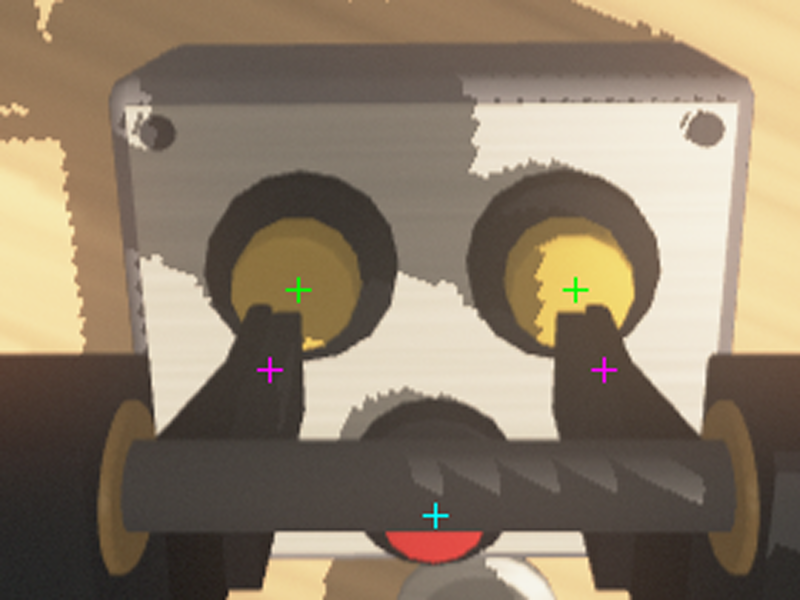

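Green marks sit on both button centres. The fingertips, allowing for 9.5 mm half width, land on the buttons, so I'll open slightly (0.57) and press straight down.

```bash
python3 -m pendant '[{"x":0,"y":0,"z":-0.04,"rx":0,"ry":0,"rz":0,"claw":0.57},{"x":0,"y":0,"z":-0.09,"rx":0,"ry":0,"rz":0,"claw":0.57},{"x":0,"y":0,"z":-0.12,"rx":0,"ry":0,"rz":0,"claw":0.57},{"x":0,"y":0,"z":-0.14,"rx":0,"ry":0,"rz":0,"claw":0.57},{"x":0,"y":0,"z":-0.155,"rx":0,"ry":0,"rz":0,"claw":0.57},{"x":0,"y":0,"z":-0.165,"rx":0,"ry":0,"rz":0,"claw":0.57},{"x":0,"y":0,"z":-0.175,"rx":0,"ry":0,"rz":0,"claw":0.57},{"x":0,"y":0,"z":-0.185,"rx":0,"ry":0,"rz":0,"claw":0.57}]'
```

```text
time_s: 11.9
tcp_pos: [0.4631, 0.1769, 0.0761]
ee_rot: [[-0.919, -0.393, -0.0], [-0.393, 0.919, -0.001], [0.001, -0.001, -1.0]]
wrist_force: [-11.1, -1.8, 29.9]
gripper_width: 0.571
gripper_force: 15.0
```

```bash
for i in 1 2 3; do python3 -m pendant '[{"x":0,"y":0,"z":0,"rx":0,"ry":0,"rz":0,"claw":0.57},{"x":0,"y":0,"z":0,"rx":0,"ry":0,"rz":0,"claw":0.57},{"x":0,"y":0,"z":0,"rx":0,"ry":0,"rz":0,"claw":0.57},{"x":0,"y":0,"z":0,"rx":0,"ry":0,"rz":0,"claw":0.57},{"x":0,"y":0,"z":0,"rx":0,"ry":0,"rz":0,"claw":0.57},{"x":0,"y":0,"z":0,"rx":0,"ry":0,"rz":0,"claw":0.57},{"x":0,"y":0,"z":0,"rx":0,"ry":0,"rz":0,"claw":0.57},{"x":0,"y":0,"z":0,"rx":0,"ry":0,"rz":0,"claw":0.57}]' | grep -E 'time|tcp|wrist'; done
python3 - <<'E'
from h import *
w=capture('wrist');print(sense()['moment'])
cv2.imwrite('pics/w2.png',cv2.resize(w['color'][140:350,130:410],(560,420),interpolation=cv2.INTER_CUBIC)[:,:,::-1])
E
```

```text
time_s: 12.9
tcp_pos: [0.4631, 0.1769, 0.0763]
wrist_force: [-7.3, -2.2, 18.4]
time_s: 13.9
tcp_pos: [0.4631, 0.1769, 0.0763]
wrist_force: [-5.9, -1.5, 18.1]
time_s: 14.9
tcp_pos: [0.4631, 0.1769, 0.0763]
wrist_force: [-7.5, -2.1, 18.3]
[-0.41150915  2.27996602 -0.10925426]
```

View pics/w2.png

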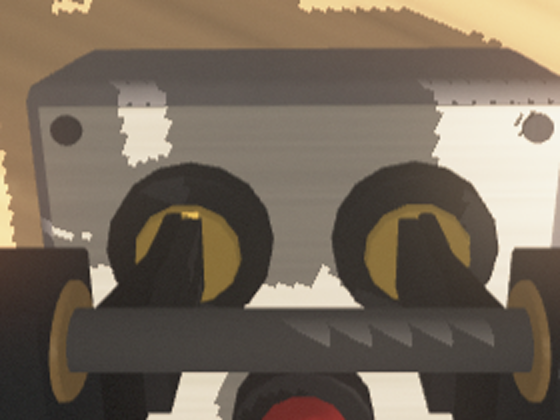

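Both fingertips (175,255) and (420,255) sit on the yellow caps, inside the collars and down to 76 mm, and the red button is free. Lifting.

```bash
python3 -m pendant '[{"x":0,"y":0,"z":0.02,"rx":0,"ry":0,"rz":0,"claw":0.57},{"x":0,"y":0,"z":0.05,"rx":0,"ry":0,"rz":0,"claw":0.57},{"x":0,"y":0,"z":0.12,"rx":0,"ry":0,"rz":0,"claw":0.57},{"x":0,"y":0,"z":0.24,"rx":0,"ry":0,"rz":0,"claw":0.57},{"x":0,"y":0,"z":0.38,"rx":0,"ry":0,"rz":0,"claw":0.57},{"x":0,"y":0,"z":0.5,"rx":0,"ry":0,"rz":0,"claw":0.57},{"x":0,"y":0,"z":0.58,"rx":0,"ry":0,"rz":0,"claw":0.57},{"x":0,"y":0,"z":0.6,"rx":0,"ry":0,"rz":0,"claw":0.57}]'
python3 - <<'E'
from h import *
c=capture('scene')['color'][140:350,120:400];cv2.imwrite('pics/s4.png',cv2.resize(c,(784,588),interpolation=cv2.INTER_CUBIC)[:,:,::-1])
E
```

```text
time_s: 15.95
tcp_pos: [0.4639, 0.1776, 0.225]
ee_rot: [[-0.92, -0.392, 0.003], [-0.392, 0.92, 0.002], [-0.003, 0.001, -1.0]]
wrist_force: [0.4, 0.8, 0.6]
gripper_width: 0.572
gripper_force: 0.0
```

View pics/s4.png

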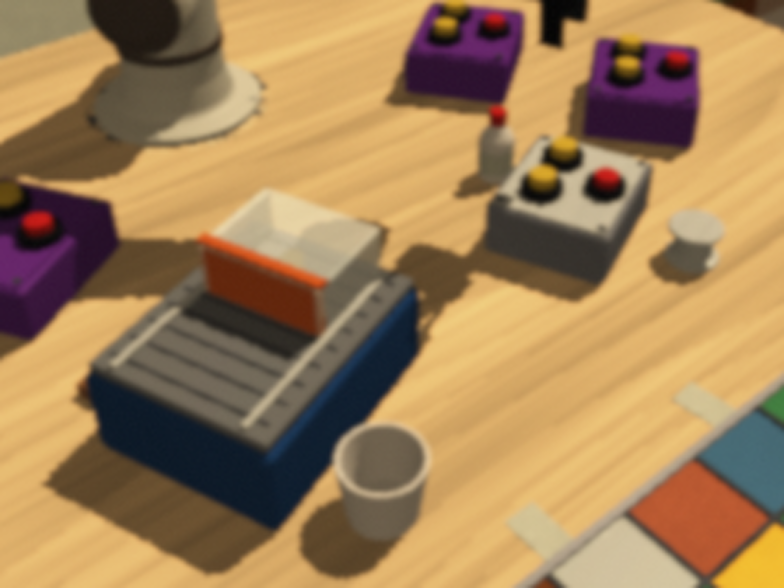

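The guard is still shut (290,260), both yellow buttons are back up (541,182) and (564,152), and nothing else has moved.

```bash
python3 -c "
from station import *
print(finish_job())"
```

```text
the job is handed in; nothing more can be done
None
```

The job is handed in (no verdict was returned): I pushed the guard to its stop, held both yellow buttons fully down for about 3 s and released them, and in the last picture they were back up with the guard shut and the bystanders in view unmoved.

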